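Measure off a length with the sprung telescoping rod

TASK

Hook the eye of the telescoping measuring rod over the steel pin on the fixed timber, so that the rod lies flat on the timber along its pencilled centre line while still closed. Then pull the rod out by its wooden handle, along the line, against its inner spring until the black mark ring on the inner rod is level with the mouth of the tube (80 mm out), and finish while still holding it there so the length can be marked off. Leave the other things on the bench where they are.

Things in the scene. Friction and masses are not known exactly. Their poses are not given: they have to be found in the camera images.
- timber: Pale planed timber fixed to the bench, 500 long x 95 wide x 45 mm high, a thin pencil line along the middle of its top. Origin at the centre of its underside; x along its length (the pin stands near the -x end, the rod is to be pulled towards +x), z up.
- pin (a point): Tip of the plain steel layout pin that stands upright on the timber's centre line, 8 mm in diameter, 35 mm tall with its top 8 mm tapered; its foot is 170 mm from the timber's middle, towards -x, on the timber's top.
- rod: Loose telescoping measuring rod on the bench: square aluminium tube 150 long, 24 x 24 mm, black band at its mouth. Origin at the centre of the tube's underside; x along the rod towards the handle, z up. The tube's mouth is at x = +75 mm, a flat steel eye is on its other end. Closed, it reaches from x = -113 to +143 mm; about 210 g, centre of mass about x = +17 mm.
- eye (a point): Centre of the flat steel eye (ring) at the rod's tail, at rod x = -97 mm, 8 mm above the tube's underside: 20 mm hole, 32 mm outside, from 4 to 12 mm above the underside. It has 6 mm of play all round on the pin.
- grip (a point): Middle of the upright dark-wood handle block on the inner rod's end: 30 mm along the rod x 20 across x 45 tall (1 to 46 mm above the rod's underside); this point is 30 mm above the underside. Closed, it is at rod x = +110 mm, with a 20 mm gap from tube mouth to block; it moves out with the inner rod. An 18 mm brass pointer sticks out of its far face.
- ext (a joint): How far the inner rod is pulled out, in m: 0 closed, 0.12 at its stop; the mark ring's middle is level with the tube's mouth at 0.080. Spring pull about 2.5 N closed and 8 N at the mark; let go, it springs shut. The inner rod is 12 mm round steel; the black mark ring on it is 4 mm wide and hidden in the tube until pulled out.
- plane: Small hand plane, 140 x 50 mm, 65 mm high, on the bench beside the rod. To be left alone; origin under its centre.
- pencil: Flat carpenter's pencil, 80 x 11 x 7 mm, lying across the timber's +x end. To be left alone; origin under its centre.
- hammer: Hammer lying at the right of the bench. To be left alone.
- offcut: Wood offcut 110 x 60 x 45 mm at the left of the bench. To be left alone; origin under its centre.

How it is judged:
By the outcome, as a careful person would: the job done as asked, in the order asked, and still so for the second after the job is handed in, while the arm keeps its last pose, push and grip.
It also fails if it takes over 54 s, if anything falls off the work surface, if the arm or the gripper's body presses on something with over 40 N, if the wrist force passes 120 N, or if a joint passes its speed limit or range.

ROBOT

A 7-joint arm with a two-finger parallel gripper is mounted at the origin on the work surface. World frame = base frame: x ahead of the robot, y to its left, z up, the work surface at z = 0. Lengths are in mm, angles in rad, forces in N, time in s.
With the tool pointing down it reaches from about 400 to 875 mm from the base axis. Payload 4.4 kg.
Tool frame: the origin (TCP) lies midway between the tips of the shut fingers; the grasp point (between the pads) lies grasp_offset behind it (grasp_offset is the distance from the TCP to the grasp point, in mm); z points along the fingers, y is the line along which they close (so a half turn about z gives the same grasp; the last joint's range is limited). The gripper opens to 85 mm and grips with 20 to 120 N. Pads are 22 mm wide; open, the fingers measure 114 mm over their backs; the gripper's body (76 mm by 85 mm) begins 54 mm behind the grasp point. The pads swing forward as they close: fully open they stand 13 mm farther back than shut.
Start: joints at [-1.41, 0.628, 0.038, 1.517, -0.027, 0.996, -0.02], TCP at [146.134, 633.374, 231.313] pointing down, gripper open.
Joint ranges: [-3.06, 3.06], [-0.37, 2.12], [-1.25, 1.32], [0.18, 2.47], [-1.1, 4.24], [0.23, 1.98], [-2.94, 2.94]. Speed limits (rad/s): [2.57, 2.57, 3.14, 3.14, 3.14, 3.14, 3.14].

INTERFACE

Orientations are given as [roll, pitch, yaw] about the fixed x, y, z axes, in that order (R = Rz(yaw) Ry(pitch) Rx(roll)).
In Python, from cell import * gives the robot as it stands. The module is installed in compiled form; this text tells all that it offers.
- The arm moves only by the shell command python3 -m jog 'ROWS'. ROWS is a JSON object of lists of equal length, an entry for each row: "angular": the turn, a rotation vector about the tool's x, y, z in degrees, a list of three; "travel": the shift along the tool's x, y, z in cm, a list of three; "fingers": the closure, from 0 (fully open) to 1 (shut). In form: {"angular": [[rx, ry, rz], ...], "travel": [[tx, ty, tz], ...], "fingers": [fingers, ...]}. A call has 1 to 5 rows; each row is the pose to reach, as a shift and turn from the pose commanded when the call began, along the tool's axes at that moment; what a row does not reach only later rows make up. A row lasts 1/8 s, in which the tool goes at most 62.5 mm and 10.7 degrees, less where a joint would pass 70% of its speed; a pose out of reach is approached as far as the arm can. A call with a gripper value outside its range is refused whole. The fingers move at their own pace and stop on an object; the grip force is fixed at half the most. Time passes only in rows, so rows that repeat a pose let the fingers close. It gives the time, the measured TCP pose, the force and the opening at its end, in the units of the state.
- read_state(): the state, without advancing time (a new reading comes with each control period).
- get_image(name): name is "scene" or "top"; returns the picture (384x512x3 uint8, red, green, blue); there is no depth.
- camera_model(name): a dict with "mtx" (3x3 intrinsics, pixels), "T" (4x4, takes a point from camera to world coordinates). Camera axes: x right, y down, z forward; pixel columns grow to the right and rows downward; lengths in mm; the calibration is good to about 2 mm. A picture is of the moment at which its call begins. camera_model takes no time and is no camera call.
- finish_job(): hands the job in, once; it reports no verdict.
The state is a dict: "clock": time; "qpos": joint angles; "qd": joint speeds; "tau": joint torques, N m; "eef_pos": TCP position; "tool_rot": TCP orientation; "force": force on the tool from outside, world axes, zero at the start; "torque": the same for the moment, N m; "width": finger opening in mm.
Only numpy, scipy, OpenCV 4.12 (cv2) and the standard library are available. Lean on these libraries where they do the work, as an engineer would, in place of code of your own. Each camera call takes 0.05 s, during which the arm holds its last target. There are 200 camera calls.

## Working session

There is one attempt and no reset: what is moved stays moved. The work goes in short steps, Python scripts to look and compute and a shell command to move; the robot and the scene stay as the last step left them, time stands still between calls to the robot, and variables do not carry over. Pictures are saved under pics/ and viewed, on a budget of 10 in all, crops included, one or two more only if the job needs it, and the job is handed in when it is done.

```bash
mkdir -p pics; python3 - <<'E'
from cell import *
import cv2
for n in("scene","top"):
    im=get_image(n); cv2.imwrite(f"pics/{n}0.png",cv2.resize(im[:,:,::-1],(768,576),interpolation=cv2.INTER_CUBIC))
    print(n,camera_model(n))
print(read_state())
E
```

```text
scene {'mtx': array([[361.43899911,   0.        , 261.80790435],
       [  0.        , 361.43899911, 194.21506276],
       [  0.        ,   0.        ,   1.        ]]), 'T': array([[ 8.30583442e-01,  4.61929076e-01, -3.11050919e-01,
         8.77787938e+02],
       [ 5.56892433e-01, -6.90350590e-01,  4.61829928e-01,
        -4.82277136e+02],
       [-1.40151381e-03, -5.56810194e-01, -8.30638576e-01,
         8.88736787e+02],
       [ 0.00000000e+00,  0.00000000e+00,  0.00000000e+00,
         1.00000000e+00]])}
top {'mtx': array([[361.48049341,   0.        , 246.88599446],
       [  0.        , 361.48049341, 196.01700496],
       [  0.        ,   0.        ,   1.        ]]), 'T': array([[ 1.20586175e-02, -9.94325149e-01,  1.05698099e-01,
         4.47947366e+02],
       [-9.99915548e-01, -1.14785939e-02,  6.09419243e-03,
        -3.92945891e+01],
       [-4.84634324e-03, -1.05762660e-01, -9.94379592e-01,
         1.18802409e+03],
       [ 0.00000000e+00,  0.00000000e+00,  0.00000000e+00,
         1.00000000e+00]])}
{'clock': 0.1, 'qpos': array([-1.40981333,  0.62926917,  0.03849135,  1.51825343, -0.02697397,
        0.99630744, -0.02000246]), 'qd': array([-0.00107986, -0.00375591,  0.00109181, -0.00393618,  0.00188721,
        0.0010148 , -0.00138553]), 'tau': array([ 3.10310606e-03, -5.64533257e+01,  1.23069227e+00, -1.93972117e+01,
        1.13805901e-02,  5.47631949e-03,  9.43742577e-07]), 'eef_pos': array([146.02775739, 632.81413369, 230.47650556]), 'tool_rot': array([-3.13987552e+00,  6.71379644e-05,  2.91478405e+00]), 'force': array([ 0.48874871,  0.35460129, -0.26796077]), 'torque': array([-0.02321838, -0.01501754,  0.03838861]), 'width': 85.70630902711284}
```

View pics/top0.png

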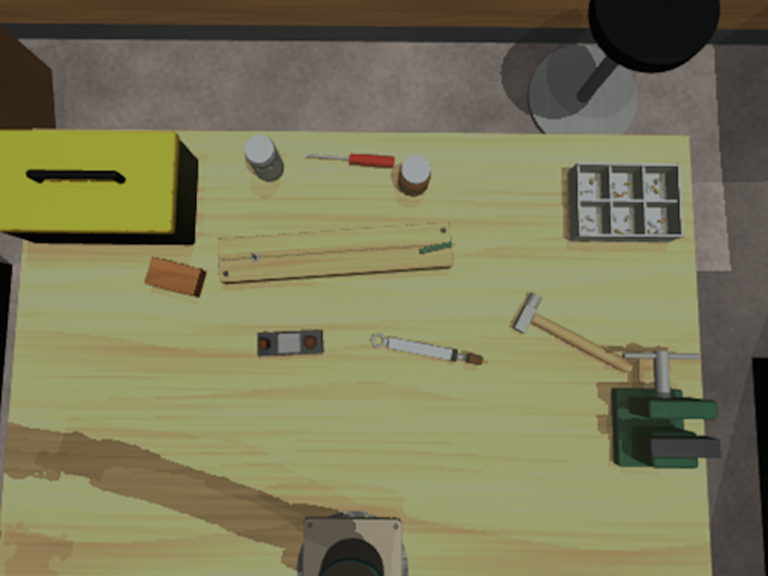

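View pics/scene0.png

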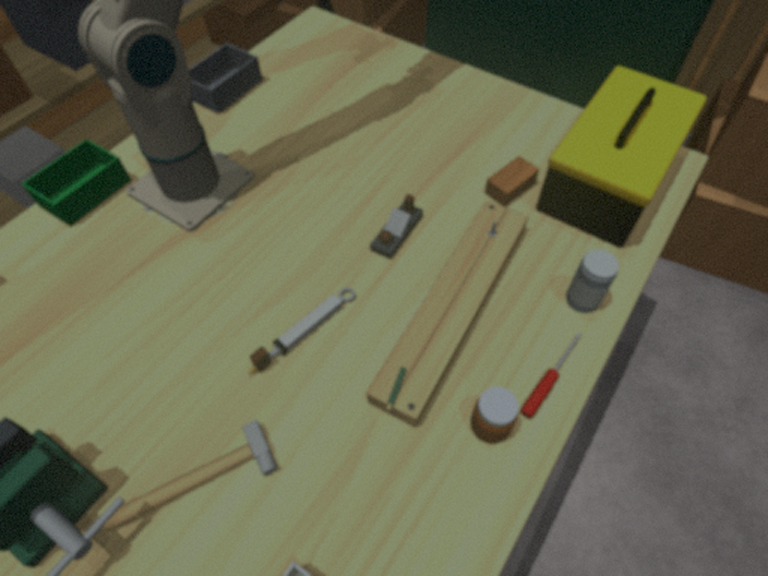

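The top view (768-px scale) shows the timber from (219,257) to (452,247), with the pin near (254,257), the eye near (378,340) and the handle near (472,358). I need closer crops for accurate positions.

```bash
cat > h.py <<'E'
import numpy as np, cv2
from cell import *
def ray(n,u,v,z):
    c=camera_model(n);K,T=c["mtx"],c["T"]
    d=T[:3,:3]@np.linalg.solve(K,[u,v,1]);o=T[:3,3]
    return o+d*(z-o[2])/d[2]
def proj(n,p):
    c=camera_model(n);q=np.linalg.inv(c["T"])@np.append(p,1);q=c["mtx"]@q[:3];return q[:2]/q[2]
def crop(n,x,y,w,h,s,f,marks=()):
    im=get_image(n)[:,:,::-1]
    o=cv2.resize(im[y:y+h,x:x+w],None,fx=s,fy=s,interpolation=cv2.INTER_CUBIC)
    for m in marks:
        u=(np.array(proj(n,m))+.5-[x,y])*s
        cv2.drawMarker(o,tuple(int(a) for a in u),(0,0,255),cv2.MARKER_CROSS,8,1)
    cv2.imwrite("pics/"+f,o)
E
python3 -c "
from h import *
crop('top',140,145,190,105,4.2,'t1.png')
crop('scene',155,130,200,150,4,'s1.png')"
```

```text
(no output)
```

View pics/t1.png

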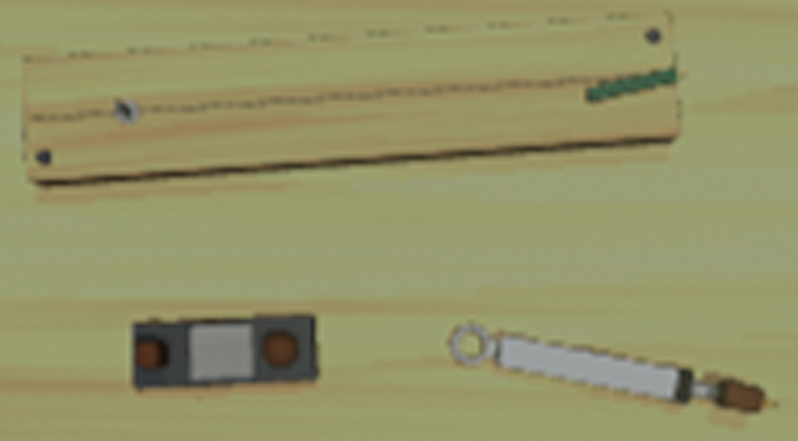

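View pics/s1.png

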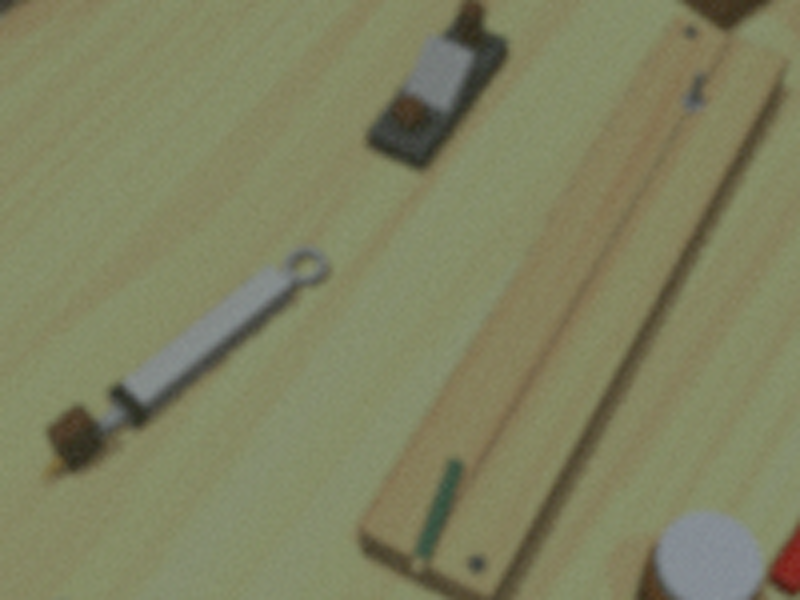

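```bash
python3 - <<'E'
from h import *
t=lambda u,v,z:ray('top',140+u/4.2-.5,145+v/4.2-.5,z)
s=lambda u,v,z:ray('scene',155+u/4-.5,130+v/4-.5,z)
np.set_printoptions(precision=1,suppress=True)
C=[t(25,58,45),t(672,12,45),t(680,137,45),t(30,183,45)];print("corners",C)
c=np.mean(C,0);S=[s(783,65,45),s(495,598,45),s(362,535,45)];print("scene corners",S)
l0,l1=t(35,118,45),t(585,82,45);d=l1-l0;d/=np.linalg.norm(d);print("line",l0,l1,d,"yaw",np.degrees(np.arctan2(d[1],d[0])))
m0,m1=s(700,98,45),s(470,475,45);e=m1-m0;e/=np.linalg.norm(e);print("scene line",m0,m1,np.degrees(np.arctan2(e[1],e[0])))
print("centre",c, "foot pred",c-170*d, "tip pix", (np.array(proj('top',c-170*d+[0,0,35]))+.5-[140,145])*4.2,(np.array(proj('top',c-170*d))+.5-[140,145])*4.2,(np.array(proj('scene',c-170*d))+.5-[155,130])*4,(np.array(proj('scene',c-170*d+[0,0,35]))+.5-[155,130])*4)
e=t(471,345,12);h=t(742,394,46);print("eye",e,s(307,266,12),"handle",h,s(78,422,46),np.linalg.norm((h-e)[:2]))
for a,b in((e,h),(s(307,266,12),s(78,422,46)),(t(505,352,24),t(685,383,24))):
    d=b-a;print("rod yaw",np.degrees(np.arctan2(d[1],d[0])))
print("pencil ends",t(590,97,52),t(675,75,52))
E
```

```text
corners [array([687.8, 295.8,  45. ]), array([ 729.1, -200. ,   45. ]), array([ 632.2, -205.8,   45. ]), array([591.3, 287.9,  45. ])]
scene corners [array([688.4, 288.2,  45. ]), array([ 733. , -196.8,   45. ]), array([ 642.3, -208.4,   45. ])]
line [641.3 286.2  45. ] [ 673.9 -133.4   45. ] [ 0.1 -1.   0. ] yaw -85.56253049723149
scene line [650.8 223.2  45. ] [ 676.  -136.7   45. ] -85.99031831353946
centre [660.1  44.5  45. ] foot pred [646.9 214.   45. ] tip pix [119.5 103.5] [129.7 111.8] [689.8 103.6] [696.8  72.9]
eye [473.3 -48.7  12. ] [479.  -49.5  12. ] handle [ 438.5 -251.1   46. ] [ 443.1 -247.7   46. ] 205.3518986967738
rod yaw -99.74747306975581
rod yaw -100.28229060607862
rod yaw -99.05639624676267
pencil ends [ 661.  -136.6   52. ] [ 678.6 -201.1   52. ]
```

```bash
cat >> h.py <<'E'
from scipy.spatial.transform import Rotation as Ro
import sys
def to(p,yaw,roll=180.,pitch=0.):
    s=read_state();R=Ro.from_euler('xyz',s["tool_rot"])
    G=Ro.from_euler('xyz',[roll,pitch,yaw],degrees=True)
    print("travel cm",np.round(R.inv().apply(np.array(p)-s["eef_pos"])/10,2),"ang",np.round((R.inv()*G).as_rotvec(degrees=True),2))
    print("t",round(s["clock"],2),"tcp",np.round(s["eef_pos"],1),"rpy",np.round(np.degrees(s["tool_rot"]),2),"F",np.round(s["force"],1),"w",round(s["width"],1))
E
python3 -c "
from h import *
import cell
print([n for n in dir(cell) if not n.startswith('__')], globals().get('grasp_offset'))
to([560,250,231],130)"
```

```text
['MotionError', 'camera_model', 'finish_job', 'get_image', 'grasp_offset', 'read_state'] 18.700000000000003
travel cm [-4.895e+01 -2.801e+01  1.000e-02] ang [-6.0e-02  2.0e-02  3.7e+01]
t 0.2 tcp [146.1 633.  230.7] rpy [-179.93    0.    167.  ] F [ 0.3  0.1 -0.7] w 85.2
```

```bash
python3 -m jog '{"angular":[[0,0,10],[0,0,20],[0,0,30],[0,0,37],[0,0,37]],"travel":[[-6,-2,0],[-12,-4.5,0],[-18,-7,0],[-24,-10,0],[-30,-13,0]],"fingers":[0,0,0,0,0]}'; python3 -m jog '{"angular":[[0,0,0],[0,0,0],[0,0,0],[0,0,0],[0,0,0]],"travel":[[-1,-6,0],[-2,-12,0],[-3,-15,0],[-3,-15,0],[-3,-15,0]],"fingers":[0,0,0,0,0]}'; python3 -c "
from h import *
to([456,-161,150],80.2)"
```

```text
clock: 0.82
eef_pos: [399.0, 447.4, 231.3]
tool_rot: [3.141, 0.0, 2.268]
force: [-0.0, 1.1, -0.5]
width: 85.0
clock: 1.45
eef_pos: [302.8, 330.5, 231.7]
tool_rot: [3.14, -0.0, 2.269]
force: [0.4, 0.9, 0.7]
width: 85.7
travel cm [-47.49 -19.89   8.11] ang [ 0.09 -0.07 49.82]
t 1.45 tcp [302.8 330.5 231.7] rpy [ 1.7989e+02 -3.0000e-02  1.3002e+02] F [0.4 0.9 0.7] w 85.7
```

```bash
python3 -m jog '{"angular":[[0,0,10],[0,0,20],[0,0,30],[0,0,40],[0,0,49.8]],"travel":[[-6,0,0],[-12,-1,0],[-18,-2.5,1],[-24,-4.5,2],[-29.5,-7,3]],"fingers":[0,0,0,0,0]}'; python3 -c "
from h import *
to([456,-161,80],80.2)"
```

```text
clock: 2.08
eef_pos: [440.8, 57.5, 201.1]
tool_rot: [3.139, -0.0, 1.396]
force: [0.8, 0.1, -0.2]
width: 85.1
travel cm [-21.25   5.27  12.12] ang [ 0.15 -0.   -0.24]
t 2.08 tcp [440.8  57.5 201.1] rpy [179.85  -0.    79.96] F [ 0.8  0.1 -0.2] w 85.1
```

```bash
python3 -m jog '{"angular":[[0,0,0],[0,0,0],[0,0,-0.2],[0,0,-0.2],[0,0,-0.2]],"travel":[[-5.5,1.3,1],[-11,2.6,3],[-16,4,7],[-21.2,5.3,9],[-21.2,5.3,12.1]],"fingers":[0,0,0,0,0]}'; python3 -m jog '{"angular":[[0,0,0],[0,0,0]],"travel":[[0,0,0],[0,0,0]],"fingers":[0,0]}'; python3 -c "
from h import *
to([456,-161,3],80.2)
e=np.array([475,-49,8.]);d=np.array([np.cos(np.radians(-99.8)),np.sin(np.radians(-99.8)),0])
crop('scene',155,130,140,110,5.5,'s2.png',[e+[0,0,4],e+207*d+[0,0,38],e+114*d+[0,0,16]])"
```

```text
clock: 2.7
eef_pos: [456.4, -165.7, 79.5]
tool_rot: [3.137, 0.004, 1.396]
force: [0.8, 1.0, -0.1]
width: 85.3
clock: 2.95
eef_pos: [455.2, -158.7, 80.7]
tool_rot: [3.141, -0.0, 1.405]
force: [0.2, 0.4, 0.6]
width: 85.6
travel cm [-0.22  0.11  7.77] ang [ 0.03 -0.01  0.29]
t 2.95 tcp [ 455.2 -158.7   80.7] rpy [ 1.7997e+02 -1.0000e-02  8.0490e+01] F [0.2 0.4 0.6] w 85.6
```

View pics/s2.png

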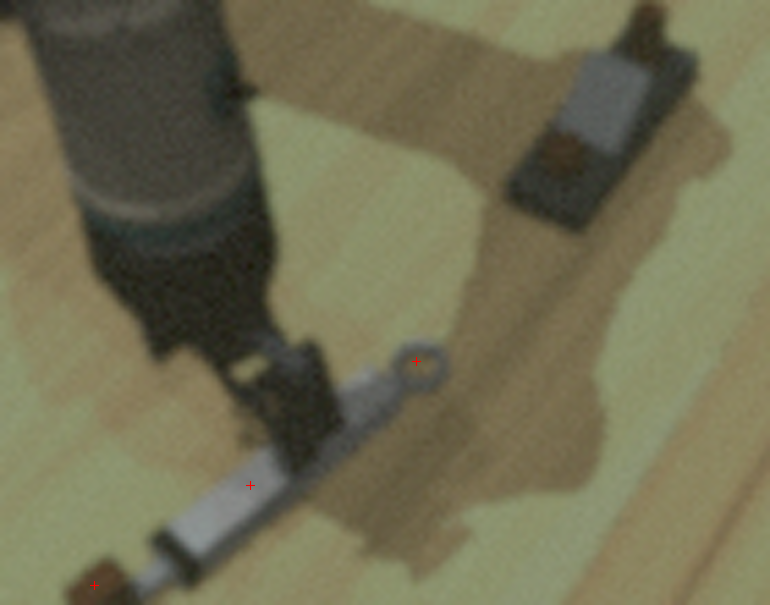

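The eye (420,366) and the tube axis sit within a few pixels of my predicted marks, and the fingers straddle the tube. I'll descend and grip.

```bash
python3 -m jog '{"angular":[[0,0,0],[0,0,0],[0,0,0],[0,0,0],[0,0,0]],"travel":[[-0.2,0.1,4],[-0.2,0.1,6.5],[-0.2,0.1,7.7],[-0.2,0.1,7.7],[-0.2,0.1,7.7]],"fingers":[0,0,0,0,0.5]}'; python3 -m jog '{"angular":[[0,0,0],[0,0,0],[0,0,0],[0,0,0],[0,0,0]],"travel":[[0,0,0],[0,0,0],[0,0,0],[0,0,0],[0,0,0]],"fingers":[1,1,1,1,1]}';python3 -m jog '{"angular":[[0,0,0],[0,0,0],[0,0,0],[0,0,0]],"travel":[[0,0,0],[0,0,0],[0,0,-0.5],[0,0,-1]],"fingers":[1,1,1,1]}'; python3 -c "
from h import *
to([456,-161,150],80.2)"
```

```text
clock: 3.62
eef_pos: [455.6, -161.4, 4.3]
tool_rot: [3.14, 0.0, 1.404]
force: [0.1, 0.1, -0.7]
width: 69.8
clock: 4.25
eef_pos: [455.1, -161.4, 4.0]
tool_rot: [3.141, -0.0, 1.403]
force: [-1.1, 0.0, 7.0]
width: 22.8
clock: 4.75
eef_pos: [454.6, -161.3, 13.5]
tool_rot: [-3.141, -0.0, 1.403]
force: [0.0, -0.2, -3.0]
width: 23.2
travel cm [  0.05   0.12 -13.65] ang [-0.03 -0.    0.2 ]
t 4.75 tcp [ 454.6 -161.3   13.5] rpy [-179.97   -0.     80.4 ] F [ 0.  -0.2 -3. ] w 23.2
```

```bash
python3 -m jog '{"angular":[[0,0,0],[0,0,0],[0,0,-5],[0,0,-10],[0,0,-14]],"travel":[[0,0,-4],[0,0,-9],[3,1,-13],[8,3,-14.5],[13,6,-14.5]],"fingers":[1,1,1,1,1]}'; python3 -c "
from h import *
to([655.9,100.3,150],94.45)"
```

```text
clock: 5.38
eef_pos: [536.5, -42.1, 160.3]
tool_rot: [3.139, 0.0, 1.649]
force: [0.3, -0.7, -2.0]
width: 22.8
travel cm [13.27 13.01  1.06] ang [0.14 0.01 0.03]
t 5.38 tcp [536.5 -42.1 160.3] rpy [1.7986e+02 1.0000e-02 9.4480e+01] F [ 0.3 -0.7 -2. ] w 22.8
```

```bash
python3 -m jog '{"angular":[[0,0,0],[0,0,0],[0,0,0],[0,0,0],[0,0,0]],"travel":[[4,4,0],[8,8,0],[12,11.5,0.5],[13.3,13,1],[13.3,13,1]],"fingers":[1,1,1,1,1]}';python3 -m jog '{"angular":[[0,0,0],[0,0,0],[0,0,0]],"travel":[[0,0,2],[0,0,3.5],[0,0,3.5]],"fingers":[1,1,1]}'; python3 -c "
from h import *
to([655.9,100.3,115],94.45)
crop('top',150,145,130,60,6,'t3.png',[[647,214,45],[647,214,80],[647,214,119]])
crop('scene',240,110,120,100,6,'s3.png',[[647,214,45],[647,214,80],[647,214,119]])
import cv2
a=cv2.imread('pics/t3.png');b=cv2.imread('pics/s3.png');b=cv2.resize(b,(288,240)) if 0 else b
w=780;cv2.imwrite('pics/c3.png',np.vstack([cv2.resize(a,(540,249)),cv2.resize(b[150:501],(540,263))])) if 0 else None
"
```

```text
clock: 6.0
eef_pos: [654.6, 101.6, 147.2]
tool_rot: [-3.14, -0.0, 1.651]
force: [0.1, -1.1, -3.0]
width: 22.9
clock: 6.38
eef_pos: [653.1, 98.4, 111.3]
tool_rot: [-3.137, 0.0, 1.646]
force: [0.8, -0.9, -1.9]
width: 22.6
travel cm [ 0.17  0.29 -0.37] ang [-0.26  0.02 -0.13]
t 6.38 tcp [653.1  98.4 111.3] rpy [-1.7974e+02  2.0000e-02  9.4320e+01] F [ 0.8 -0.9 -1.9] w 22.6
```

View pics/t3.png

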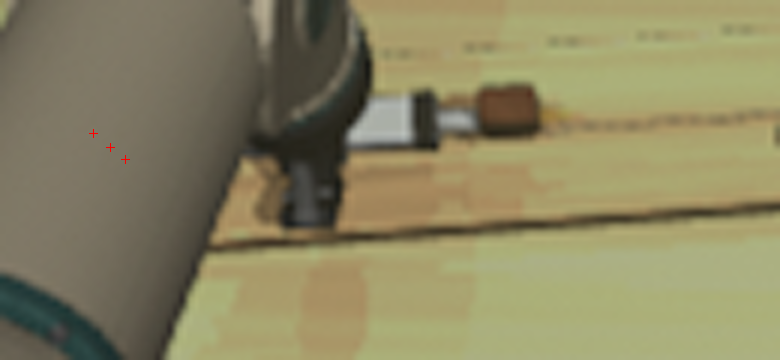

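View pics/s3.png

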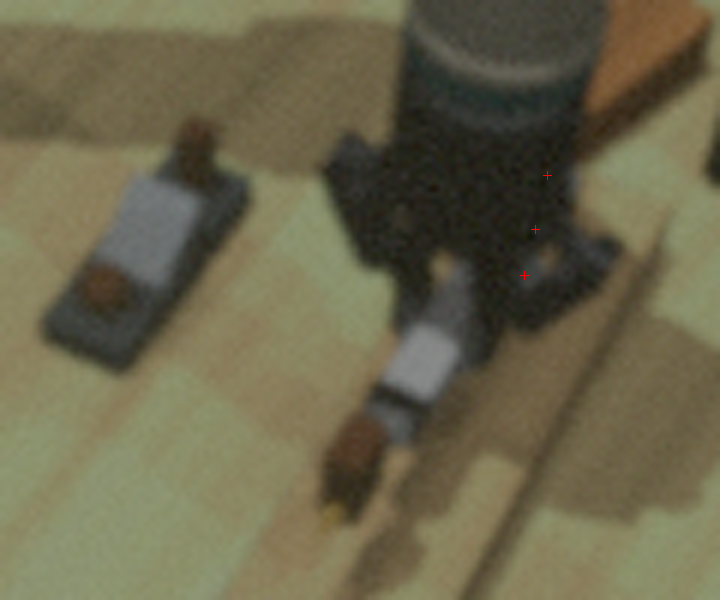

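```bash
python3 - <<'E'
from h import *
np.set_printoptions(precision=1,suppress=True)
to([655.9,100.3,115],94.45)
s=read_state();p=s["eef_pos"];yaw=s["tool_rot"][2]
d=-np.array([np.cos(yaw),np.sin(yaw),0]);n=np.array([-d[1],d[0],0])
zu=p[2]-4
t=lambda u,v,z:ray('top',150+u/6-.5,145+v/6-.5,z)
sc=lambda u,v,z:ray('scene',240+u/6-.5,110+v/6-.5,z)
def rel(name,q,x): 
    r=q-p; print(name,q,"along",r@d,"lat",r@n,"-> eye along",r@d-97-x)
rel("mouth top",t(438,121,zu+24),75)
rel("handle top",t(508,108,zu+46),110)
rel("mouth sc",sc(398,410,zu+24),75)
rel("handle sc",sc(357,437,zu+46),110)
E
```

```text
travel cm [ 0.1  0.1 -0.2] ang [-0.   0.  -0.1]
t 6.47 tcp [654.9  98.8 113.1] rpy [-180.     0.    94.3] F [ 0.5  0.3 -3.2] w 22.6
mouth top [652.7  40.5 133.1] along 57.905531181923095 lat -6.623331350315264 -> eye along -114.0944688180769
handle top [655.1   5.1 155.1] along 93.40887413112353 lat -6.827703763816952 -> eye along -113.59112586887647
mouth sc [661.3  43.9 133.1] along 55.24279279469818 lat 2.2405504571721355 -> eye along -116.75720720530182
handle sc [660.4   6.9 155.1] along 91.99689870342539 lat -1.4540375589884231 -> eye along -115.00310129657461
```

The handle top at (508,108) and the mouth at (438,121) put the eye about 114–115 mm behind the TCP. The eye itself is hidden in both views, so I'll lower gently and watch the force.

```bash
python3 -m jog '{"angular":[[0,0,0],[0,0,0],[0,0,0],[0,0,0],[0,0,0]],"travel":[[0.2,0.3,0.5],[0.2,0.3,1.5],[0.2,0.3,2],[0.2,0.3,2.2],[0.2,0.3,2.2]],"fingers":[1,1,1,1,1]}'; python3 -c "
from h import *
to([657.9,100.8,76],94.45)"
```

```text
clock: 7.1
eef_pos: [657.9, 101.6, 91.2]
tool_rot: [-3.141, 0.0, 1.648]
force: [0.4, 0.3, -1.6]
width: 23.0
travel cm [-0.08 -0.    1.52] ang [-0.01  0.01 -0.05]
t 7.1 tcp [657.9 101.6  91.2] rpy [-1.7999e+02  1.0000e-02  9.4400e+01] F [ 0.4  0.3 -1.6] w 23.0
```

```bash
python3 -m jog '{"angular":[[0,0,0],[0,0,0],[0,0,0],[0,0,0],[0,0,0]],"travel":[[0,0,0.5],[0,0,1],[0,0,1.4],[0,0,1.6],[0,0,1.6]],"fingers":[1,1,1,1,1]}'; python3 -m jog '{"angular":[[0,0,0],[0,0,0],[0,0,0]],"travel":[[0,0,0.3],[0,0,0.6],[0,0,0.6]],"fingers":[1,1,1]}'; python3 -c "
from h import *
to([657.9,100.8,55],94.45)"
```

```text
clock: 7.72
eef_pos: [657.8, 101.6, 75.1]
tool_rot: [-3.141, 0.0, 1.648]
force: [-0.1, -0.3, -2.7]
width: 22.5
clock: 8.1
eef_pos: [657.6, 101.7, 69.0]
tool_rot: [-3.141, 0.0, 1.648]
force: [0.2, -0.1, -1.7]
width: 22.8
travel cm [-0.09  0.02  1.4 ] ang [-0.04  0.   -0.04]
t 8.1 tcp [657.6 101.7  69. ] rpy [-179.96    0.     94.41] F [ 0.2 -0.1 -1.7] w 22.8
```

```bash
python3 -m jog '{"angular":[[0,0,0],[0,0,0],[0,0,0],[0,0,0]],"travel":[[0,0,0.5],[0,0,1],[0,0,1.5],[0,0,1.5]],"fingers":[1,1,1,1]}'; python3 -m jog '{"angular":[[0,0,0],[0,0,0],[0,0,0],[0,0,0],[0,0,0]],"travel":[[-0.2,0,0],[-0.4,0,0],[-0.6,0,0],[-0.8,0,0],[-0.8,0,0]],"fingers":[1,1,1,1,1]}'; python3 -c "
from h import *
to([657.9,100.8,49],94.45)"
```

```text
clock: 8.6
eef_pos: [657.4, 101.6, 53.7]
tool_rot: [-3.14, 0.0, 1.648]
force: [-0.6, -0.0, -2.2]
width: 22.5
clock: 9.22
eef_pos: [658.5, 95.4, 54.4]
tool_rot: [3.141, -0.002, 1.648]
force: [0.8, 4.4, -3.1]
width: 22.7
travel cm [ 0.54 -0.02  0.54] ang [ 0.01 -0.12 -0.  ]
t 9.22 tcp [658.5  95.4  54.4] rpy [ 1.7999e+02 -1.2000e-01  9.4450e+01] F [ 0.8  4.4 -3.1] w 22.7
```

Contact came after about 6 mm of pull, so the eye is hooked. Next is a quick lateral touch to centre it.

```bash
python3 -m jog '{"angular":[[0,0,0],[0,0,0],[0,0,0],[0,0,0],[0,0,0]],"travel":[[0.8,0.2,0],[0.8,0.5,0],[0.8,0.8,0],[0.8,0.8,0],[0.8,0.8,0]],"fingers":[1,1,1,1,1]}'; python3 -m jog '{"angular":[[0,0,0],[0,0,0],[0,0,0],[0,0,0],[0,0,0]],"travel":[[0,-0.4,0],[0,-0.8,0],[0,-1.2,0],[0,-1.6,0],[0,-1.6,0]],"fingers":[1,1,1,1,1]}'; python3 -c "
from h import *
to([657.9,100.8,49],94.45);print(read_state()['torque'])"
```

```text
clock: 9.85
eef_pos: [663.3, 102.5, 53.6]
tool_rot: [-3.136, -0.0, 1.649]
force: [-5.8, 0.8, 0.3]
width: 22.6
clock: 10.48
eef_pos: [650.0, 100.9, 54.5]
tool_rot: [3.141, 0.0, 1.647]
force: [0.5, -0.4, -2.6]
width: 22.8
travel cm [-0.07  0.79  0.56] ang [ 0.03  0.01 -0.07]
t 10.47 tcp [650.  100.9  54.5] rpy [1.7997e+02 1.0000e-02 9.4380e+01] F [ 0.5 -0.4 -2.6] w 22.8
[-0.04157239 -0.01096891 -0.01422388]
```

```bash
python3 -m jog '{"angular":[[0,0,0],[0,0,0],[0,0,0],[0,0,0],[0,0,0]],"travel":[[0,-0.2,0],[0,-0.3,0],[0,-0.4,0],[0,-0.4,0],[0,-0.4,0]],"fingers":[1,1,1,1,1]}'; python3 -c "
from h import *
to([655.5,101,49],94.45);print(read_state()['torque'])"
```

```text
clock: 11.1
eef_pos: [648.5, 100.9, 55.0]
tool_rot: [3.136, -0.0, 1.646]
force: [5.4, 0.7, -3.1]
width: 22.9
travel cm [-0.04  0.7   0.61] ang [ 0.3  -0.   -0.14]
t 11.1 tcp [648.5 100.9  55. ] rpy [179.7   -0.    94.31] F [ 5.4  0.7 -3.1] w 22.9
[ 0.05499725 -1.28481636 -0.66635427]
```

```bash
python3 -m jog '{"angular":[[0,0,0],[0,0,0],[0,0,0],[0,0,0],[0,0,0]],"travel":[[0,0.5,0],[-0.2,0.98,0],[-0.2,0.98,0.3],[-0.2,0.98,0.55],[-0.2,0.98,0.55]],"fingers":[1,1,1,1,1]}'; python3 -m jog '{"angular":[[0,0,0]],"travel":[[0,0,0]],"fingers":[1]}'; python3 -c "
from h import *
to([655.9,99,49],94.45);print(read_state()['torque'])"
```

```text
clock: 11.72
eef_pos: [655.2, 99.3, 49.1]
tool_rot: [-3.14, -0.0, 1.648]
force: [-2.2, -0.7, 3.2]
width: 22.8
clock: 11.85
eef_pos: [655.1, 99.4, 49.1]
tool_rot: [-3.14, -0.0, 1.648]
force: [-3.4, -0.5, 4.7]
width: 22.5
travel cm [-0.04  0.07  0.01] ang [-0.08 -0.01 -0.05]
t 11.85 tcp [655.1  99.4  49.1] rpy [-1.7992e+02 -1.0000e-02  9.4400e+01] F [-3.4 -0.5  4.7] w 22.5
[-0.13725087  0.59865699  0.05440298]
```

```bash
python3 -m jog '{"angular":[[0,0,0],[0,0,0],[0,0,0],[0,0,0],[0,0,-0]],"travel":[[0,0,0],[0,0,0],[0,0,0],[0,0,-0.3],[0,0,-1]],"fingers":[0,0,0,0,0]}'; python3 -m jog '{"angular":[[0,0,0],[0,0,0],[0,0,0],[0,0,0],[0,0,0]],"travel":[[0,0,-3],[0,0,-6.5],[-4.5,0,-6.5],[-9.2,0,-6.5],[-9.2,0,-6.5]],"fingers":[0,0,0,0,0]}'; python3 -m jog '{"angular":[[0,0,0],[0,0,0]],"travel":[[0,0,0],[0,0,0]],"fingers":[0,0]}';  python3 -c "
from h import *
to([662.3,7.1,53],94.45)
P=np.array([647,214,45.]);d=np.array([.0776,-.997,0])
m=[P,P+[0,0,35],P+3*d+[0,0,12],P+78*d+[0,0,24],P+213*d+[0,0,46]]
crop('scene',200,110,150,120,5,'s4.png',m)
crop('top',140,140,130,60,6,'t4.png',m)"
```

```text
clock: 12.48
eef_pos: [655.7, 99.5, 58.9]
tool_rot: [-3.141, 0.0, 1.648]
force: [0.0, 0.3, 0.4]
width: 85.4
clock: 13.1
eef_pos: [663.2, 0.7, 125.2]
tool_rot: [3.14, 0.004, 1.64]
force: [0.1, 0.3, -0.1]
width: 85.3
clock: 13.35
eef_pos: [663.0, 9.9, 123.8]
tool_rot: [3.142, -0.001, 1.65]
force: [0.3, 0.2, -0.5]
width: 85.3
travel cm [-0.28 -0.09  7.08] ang [ 0.   -0.08  0.08]
t 13.35 tcp [663.    9.9 123.8] rpy [ 1.800e+02 -8.000e-02  9.453e+01] F [ 0.3  0.2 -0.5] w 85.3
```

View pics/s4.png

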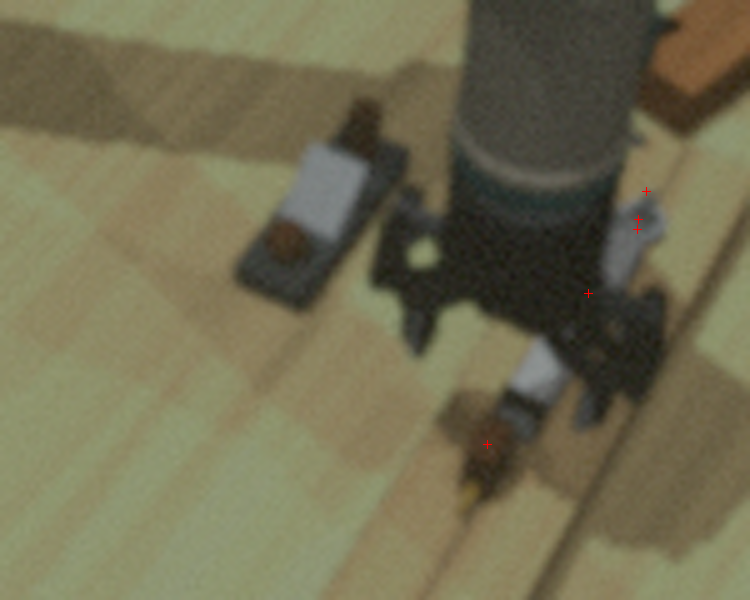

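The rod lies flat on the timber with the eye over the pin (around (645,215)) and the handle at (490,440), which matches my predicted mark. I'll descend on the handle.

```bash
python3 -m jog '{"angular":[[0,0,0],[0,0,0],[0,0,0],[0,0,0],[0,0,0]],"travel":[[-0.2,-0.1,3],[-0.2,-0.1,5.5],[-0.2,-0.1,7],[-0.2,-0.1,7],[-0.2,-0.1,7]],"fingers":[0,0,0,0,0]}'; python3 -m jog '{"angular":[[0,0,0],[0,0,0],[0,0,0],[0,0,0],[0,0,0]],"travel":[[0,0,0],[0,0,0],[0,0,0],[0,0,0],[0,0,0]],"fingers":[1,1,1,1,1]}';python3 -m jog '{"angular":[[0,0,0],[0,0,0]],"travel":[[0,0,0],[0,0,0]],"fingers":[1,1]}'; python3 -c "
from h import *
to([662.3,7.1,53],94.45)"
```

```text
clock: 14.08
eef_pos: [662.8, 5.7, 54.7]
tool_rot: [3.14, 0.0, 1.648]
force: [0.1, -0.2, -0.2]
width: 85.7
clock: 14.7
eef_pos: [662.3, 5.7, 54.2]
tool_rot: [3.141, -0.0, 1.648]
force: [0.5, -0.2, 3.3]
width: 19.2
clock: 14.95
eef_pos: [662.3, 5.7, 54.1]
tool_rot: [3.141, -0.0, 1.648]
force: [0.2, 0.9, 4.1]
width: 19.2
travel cm [0.14 0.02 0.11] ang [ 0.02 -0.   -0.05]
t 14.95 tcp [662.3   5.7  54.1] rpy [179.98  -0.    94.4 ] F [0.2 0.9 4.1] w 19.2
```

```bash
for i in 1 2 3 4 5; do python3 -m jog '{"angular":[[0,0,0],[0,0,0]],"travel":[[-0.15,0,0],[-0.15,0,0]],"fingers":[1,1]}' | grep -E "eef|force"; done
```

```text
eef_pos: [662.3, 5.2, 54.0]
force: [-1.0, 2.5, 4.9]
eef_pos: [662.5, 2.9, 54.0]
force: [0.2, 2.7, 4.4]
eef_pos: [662.6, 1.1, 54.0]
force: [-0.6, 2.9, 5.1]
eef_pos: [662.7, -0.3, 54.0]
force: [0.7, 2.8, 5.5]
eef_pos: [662.8, -1.8, 54.0]
force: [-0.2, 2.6, 5.0]
```

```bash
python3 -m jog '{"angular":[[0,0,0],[0,0,0],[0,0,0],[0,0,0],[0,0,0]],"travel":[[-0.5,0,-0.05],[-1,0,-0.05],[-1.6,0,-0.05],[-2.3,0,-0.05],[-3,0,-0.05]],"fingers":[1,1,1,1,1]}';python3 -m jog '{"angular":[[0,0,0],[0,0,0],[0,0,0],[0,0,0],[0,0,0]],"travel":[[-0.8,0,0],[-1.6,0,0],[-2.4,0,0],[-3.2,0,0],[-3.8,0,0]],"fingers":[1,1,1,1,1]}';python3 -m jog '{"angular":[[0,0,0],[0,0,0],[0,0,0],[0,0,0]],"travel":[[-0.3,0,0],[-0.6,0,0],[-0.9,0,0],[-0.9,0,0]],"fingers":[1,1,1,1]}'; python3 -c "
from h import *
to([662.3,7.1,53],94.45)
crop('top',170,150,100,50,7.8,'t5.png')
crop('scene',170,140,130,90,6,'s5.png')"
```

```text
clock: 16.82
eef_pos: [664.8, -31.7, 54.1]
tool_rot: [-3.141, -0.001, 1.648]
force: [-0.6, 5.8, 0.5]
width: 19.6
clock: 17.45
eef_pos: [667.5, -68.3, 54.0]
tool_rot: [-3.141, -0.003, 1.648]
force: [-0.3, 7.8, 1.0]
width: 19.6
clock: 17.95
eef_pos: [668.1, -76.9, 53.9]
tool_rot: [-3.14, -0.003, 1.648]
force: [-0.6, 8.6, 1.8]
width: 19.1
travel cm [8.42 0.07 0.12] ang [-0.06 -0.16 -0.02]
t 17.95 tcp [668.1 -76.9  53.9] rpy [-1.7994e+02 -1.6000e-01  9.4430e+01] F [-0.6  8.6  1.8] w 19.1
```

View pics/s5.png

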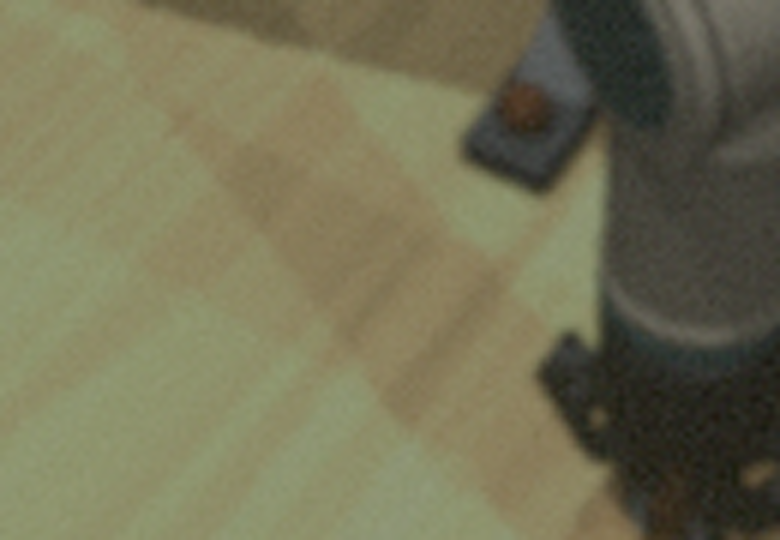

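The crop missed the area; it shows only the wrist and the plane. I'll recrop both cameras into one picture.

```bash
python3 -c "
from h import *
P=np.array([647,214,45.]);d=np.array([.0776,-.997,0])
print(proj('top',P+178*d+[0,0,24]),proj('scene',P+178*d+[0,0,24]))
crop('top',170,145,130,45,6,'t6.png');crop('scene',235,140,130,90,6,'s6.png')
a=cv2.imread('pics/t6.png');b=cv2.imread('pics/s6.png');cv2.imwrite('pics/c6.png',np.vstack([a,b])[:600] if 0 else cv2.resize(np.vstack([a,b]),(578,600)))"
```

```text
[225.29571703 166.04146414] [301.99609922 193.50136601]
```

View pics/c6.png

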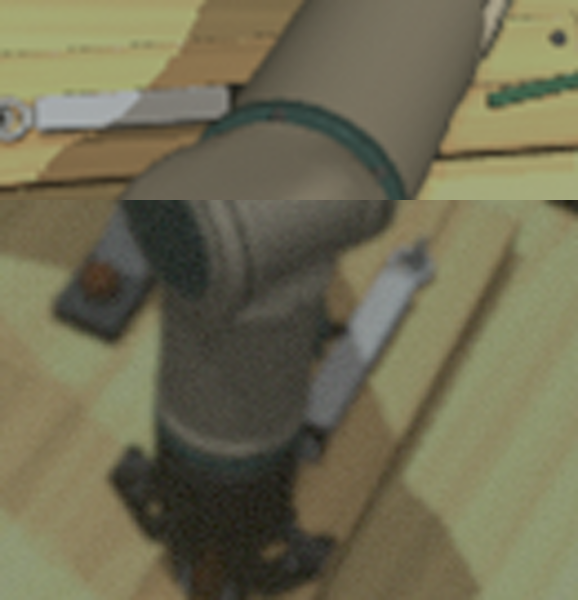

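```bash
python3 -c "
from h import *
a=cv2.imread('pics/t4.png')[30:300,180:780];b=cv2.imread('pics/t6.png')[:270,:600]
c=cv2.imread('pics/s4.png');c=cv2.resize(c,None,fx=1.2,fy=1.2);d=cv2.imread('pics/s6.png')
# scene: s4 origin (200,110) s5->6 ; s6 origin (235,140) s6
c=c[(145-110)*6:(190-110)*6,(300-200)*6:(350-200)*6]; d=d[30:300,(300-235)*6:(350-235)*6]
o=np.vstack([np.hstack([a[:,:450],c]),np.hstack([b[:,:450],d])]);print(o.shape);cv2.imwrite('pics/m.png',o)"
```

```text
(540, 750, 3)
```

View pics/m.png

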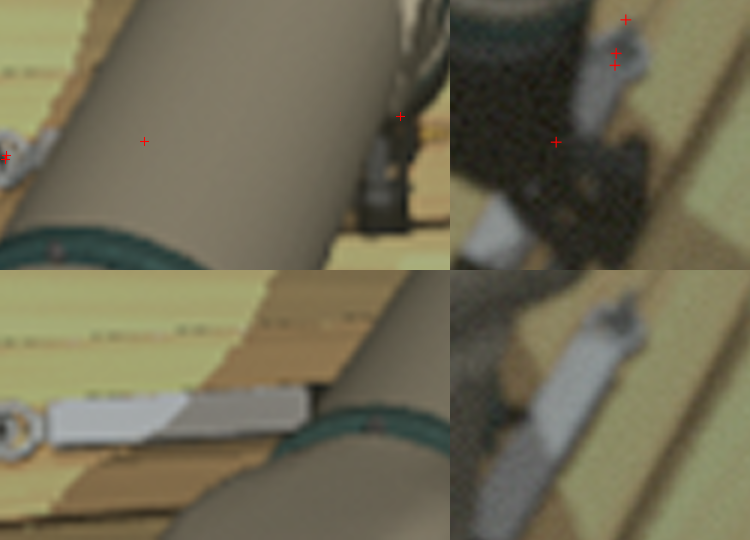

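Comparing the tail before (top row) and after the pull (bottom row), the edge moved from about 39 to 48 px. That is roughly 4.5 mm, matching the ~4.2 mm of slack I found by touch. The extension is therefore about 78.5 mm, and I'll pull 1.5 mm more.

```bash
python3 -m jog '{"angular":[[0,0,0],[0,0,0],[0,0,0],[0,0,0],[0,0,0]],"travel":[[-0.15,0,0],[-0.15,0,0],[-0.15,0,0],[-0.15,0,0],[-0.15,0,0]],"fingers":[1,1,1,1,1]}'; python3 - <<'E'
from h import *
to([668.4,-78.4,54],94.45)
np.set_printoptions(precision=1,suppress=True)
im=get_image('top')[145:190,170:300,::-1]; 
t=ray('top',170+48/6-.5,145+148/6-.5,57);b=ray('top',170+310/6-.5,145+135/6-.5,69);print("tail",t,"band start",b)
E
```

```text
clock: 18.77
eef_pos: [668.2, -78.1, 54.0]
tool_rot: [-3.14, -0.003, 1.648]
force: [0.4, 7.4, 1.1]
width: 19.2
travel cm [-0.03  0.01 -0.01] ang [-0.07 -0.17 -0.  ]
t 18.77 tcp [668.2 -78.1  54. ] rpy [-1.7993e+02 -1.7000e-01  9.4450e+01] F [0.4 7.4 1.1] w 19.2
tail [651.3 188.9  57. ] band start [657.6  49.5  69. ]
```

```bash
python3 -c "
from h import *
print(finish_job(),read_state()['clock'])"
```

```text
the job is handed in; nothing more can be done
the job is handed in; nothing more can be done
```

The rod is hooked on the pin and pulled out to about 80 mm along the pencil line. I handed the job in at about 19 s with the handle still gripped. The black mark ring itself was never seen, because the arm hid it from both cameras.

**What I did**
1. Picked the rod up by its tube and lowered the eye over the pin with no contact force.
2. Checked the hooking by touch: a pull met resistance after about 6 mm, and so did sideways nudges each way. I used those nudges to centre the eye on the line.
3. Laid the rod flat and closed on the timber, then gripped it by the handle and pulled it out along the line.

**Last checks**
- **Extension:** it comes to about 79.8 mm, within 1–2 mm. That is from the arm's travel (84 mm) minus about 4.2 mm of slack at the pin.
- **Slack:** the top camera showed the tube's tail shifting about 4.5 mm, which agrees with the touch measurement.
- **Pull force:** 7.4–8.6 N, against about 8 N expected at the mark.
- **Hooking and line:** the last pictures showed the eye around the pin and the tube lying along the line.
- **Disagreement:** the two cameras differed by about 5 mm sideways, so I relied on touch for the final position.
- **Other items:** I did not touch the plane, pencil, hammer or offcut. The path stayed clear of them, but I made no separate final check of their positions.

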